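# Enter the amethyst as the answer on the mineral quiz stands

## Robot

A 6-joint arm with a two-finger parallel gripper is mounted at the origin on a cart in front of the work surface, level with it; the furniture and walls round the work are solid. World frame = base frame: x ahead of the robot, y to its left, z up, the work surface at z = 0. Lengths are in mm, angles in rad, forces in N, time in s.
With the tool pointing down it reaches from about 400 to 925 mm from the base axis. Payload 12.5 kg.
Tool frame: the origin (TCP) lies midway between the tips of the shut fingers; the grasp point (between the pads) lies 19 mm behind it; y points along the fingers, x is the direction in which the jaws open and shut, and the axes are right-handed (so a half turn about y gives the same grasp; the last joint's range is limited). The gripper opens to 95 mm and grips with 3 to 60 N. Pads are 20 mm wide; open, the fingers measure 119 mm over their backs; the gripper's body (75 mm by 180 mm) begins 59 mm behind the grasp point.
Start: joints at [-0.106, 0.491, 1.559, -0, 1.092, -0.106], TCP at [625.017, 0.021, 214.661] pointing down, gripper open.
Joint ranges: [-3.1, 3.1], [-0.84, 2.19], [0.05, 2.79], [-1.13, 4.28], [0.06, 2.93], [-2.69, 2.69]. Speed limits (rad/s): [2.22, 2.22, 2.79, 3.14, 3.14, 3.14].

## Interface

Orientations are given as [roll, pitch, yaw] about the fixed x, y, z axes, in that order (R = Rz(yaw) Ry(pitch) Rx(roll)).
In Python, from cell import env, vision, job gives the robot as it stands.
- The arm moves only by the shell command python3 -m crank 'ROWS' [OPENING]. ROWS is JSON, a list of rows, each a list of 6 numbers: the shift along the tool's x, y, z in mm, then the turn, a rotation vector about the tool's x, y, z in degrees. In form: [[x, y, z, rx, ry, rz], ...]. A call has 1 to 5 rows; each row is the pose to reach, as a shift and turn from the pose measured when the call began, along the tool's axes at that moment; what a row does not reach only later rows make up. A row lasts 1/10 s, in which the tool goes at most 50 mm and 8.59 degrees, less where a joint would pass 70% of its speed; a pose out of reach is approached as far as the arm can. A call with a gripper value outside its range is refused whole. OPENING is the opening, from 0 (shut) to 1 (fully open), set as the call begins (- or left out, the last holds). The fingers move at their own pace and stop on an object; the grip force is fixed at half the most. Time passes only in rows, so rows that repeat a pose let the fingers close. It gives the time, the measured TCP pose, the force and the opening at its end, in the units of the state.
- env.state(): the state, without advancing time (a new reading comes with each control period).
- vision.read_camera(name): name is "scene" or "side" or "wrist"; returns (picture, depth): 384x512x3 uint8, blue, green, red; 384x512 float32, mm along the optical axis (not along the pixel's ray), 0 where there is no reading.
- vision.calibration(name): a dict with "vertical_fov" (degrees; the focal length in pixels is half the picture's height over the tangent of half this angle, whatever the lens; pixels are square), "cx", "cy" (the principal point, pixels), "dist" ([k1, k2, p1, p2, k3] as OpenCV has them; the pictures are not rectified), "pose" (4x4, takes a point from camera to world coordinates). Camera axes: x right, y down, z forward; pixel columns grow to the right and rows downward; lengths in mm; the calibration is good to about 2 mm. A picture is of the moment at which its call begins: read the wrist's pose just before it. calibration takes no time and is no camera call; for the wrist camera it gives the pose at the moment of the call.
- job.job_done(): hands the job in, once; it reports no verdict.
The state is a dict: "t": time; "joints": joint angles; "qvel": joint speeds; "tau": joint torques, N m; "eef_pos": TCP position; "tcp_rot": TCP orientation; "ft_force": force on the tool from outside, world axes, zero at the start; "moment": the same for the moment, N m; "opening": opening from 0.0 (shut) to 1.0 (fully open).
Only numpy, scipy, OpenCV 4.12 (cv2) and the standard library are available. Lean on these libraries where they do the work, as an engineer would, in place of code of your own. Each camera call takes 0.05 s, during which the arm holds its last target.

## Task

Answer the mineral quiz: with the fingertips, lightly press down the white button on the stand that carries the amethyst (the violet crystals), let it come back up, then lightly press the green enter button on the grey console and draw back. Leave the other two stands and their buttons untouched, and do not touch, shift or pick up any of the specimens, the tape roll or the hand lens.

Things in the scene. Friction and masses are not known exactly. Their poses are not given: they have to be found in the camera images.
- amethyst: Amethyst, a lump of violet crystals on a grey-white rock base, about 58 x 80 x 42 mm. Loose, lies on the rear part of stand_amethyst; origin at the centre of its underside, z up.
- stand_amethyst: Pale wooden stand carrying the amethyst, fixed to the table, 156 (x) x 80 (y) x 14 mm; origin at the centre of its underside on the table, x runs from the button end to the specimen end. A grey housing (48 x 60 mm, top 26 mm above the table) with a dark steel collar (46 mm across, top at 30 mm) carries a white push button, its axis at x = -45 mm; the specimen's origin lies near x = +36 mm. The three stands look alike but for the specimen.
- button_amethyst_top (a point): Centre of the top face of the white button on the amethyst's stand; 46 mm above the table when released; moves down with the button. Cap 32 mm across.
- button_amethyst (a joint): White button on the amethyst's stand: 0 m released, grows as it is pressed straight down, 0.009 m at its stop. A spring pushes it back up: about 1.4 N starts it moving, 3.6 N holds it at 5 mm, 5.4 N at the stop. It counts as pressed beyond 5 mm.
- blue_crystal: Bright blue crystal cluster on a grey rock base, about 57 x 60 x 41 mm. Loose, lies on the rear part of stand_blue_crystal; origin at the centre of its underside, z up.
- stand_blue_crystal: Pale wooden stand carrying the blue crystals, fixed to the table, 156 (x) x 80 (y) x 14 mm; origin at the centre of its underside on the table, x runs from the button end to the specimen end. A grey housing (48 x 60 mm, top 26 mm above the table) with a dark steel collar (46 mm across, top at 30 mm) carries a white push button, its axis at x = -45 mm; the specimen's origin lies near x = +36 mm. The three stands look alike but for the specimen.
- button_blue_crystal_top (a point): Centre of the top face of the white button on the blue crystal cluster's stand; 46 mm above the table when released; moves down with the button. Cap 32 mm across.
- button_blue_crystal (a joint): White button on the blue crystal cluster's stand: 0 m released, grows as it is pressed straight down, 0.009 m at its stop. A spring pushes it back up: about 1.4 N starts it moving, 3.6 N holds it at 5 mm, 5.4 N at the stop. It counts as pressed beyond 5 mm.
- limonite: Limonite, a plain brown-ochre lump, about 40 x 56 x 26 mm. Loose, lies on the rear part of stand_limonite; origin at the centre of its underside, z up.
- stand_limonite: Pale wooden stand carrying the limonite, fixed to the table, 156 (x) x 80 (y) x 14 mm; origin at the centre of its underside on the table, x runs from the button end to the specimen end. A grey housing (48 x 60 mm, top 26 mm above the table) with a dark steel collar (46 mm across, top at 30 mm) carries a white push button, its axis at x = -45 mm; the specimen's origin lies near x = +36 mm. The three stands look alike but for the specimen.
- button_limonite_top (a point): Centre of the top face of the white button on the limonite's stand; 46 mm above the table when released; moves down with the button. Cap 32 mm across.
- button_limonite (a joint): White button on the limonite's stand: 0 m released, grows as it is pressed straight down, 0.009 m at its stop. A spring pushes it back up: about 1.4 N starts it moving, 3.6 N holds it at 5 mm, 5.4 N at the stop. It counts as pressed beyond 5 mm.
- console: Grey enter console behind the row of stands, fixed to the table, 80 x 80 x 26 mm, with a dark collar (46 mm across, top at 30 mm) and a green push button in the middle; origin at the centre of its underside on the table.
- button_enter_top (a point): Centre of the top face of the green enter button on the console; 46 mm above the table when released; moves down with the button. Cap 32 mm across.
- button_enter (a joint): Green enter button: same spring and travel as the white buttons (0 released, 0.009 m at the stop, pressed beyond 5 mm).
- tape_roll: Roll of orange cloth tape standing flat, 52 mm across, 28 mm high, loose bystander; origin at the centre of its underside.
- magnifier: Hand lens with a black handle lying flat, 62 x 148 x 9 mm, loose bystander to the right of the stands; origin at the centre of its underside, y along the handle towards the lens.
Mind the look-alikes: they are no part of the job. Leave any red look-alike of the amethyst alone.

How it is judged (in metres and radians):
On the way, in this order (a step that is already met when the one before it is completed fails the run):
1. the white button on the amethyst's stand is pressed (value of joint button_amethyst above 0.005 m), for 0.05 s.
2. that button has come back up (value of joint button_amethyst below 0.0015 m), for 0.05 s.
3. the green enter button is pressed, the white one released (value of joint button_enter above 0.005 m and value of joint button_amethyst below 0.0015 m), for 0.05 s.
At the end, for the whole second after the job is handed in: All four buttons are back up (within 1.5 mm of released), and the three specimens, the tape roll and the hand lens are at rest within 10 mm of where they started (value of joint each of button_amethyst, button_blue_crystal, button_limonite, button_enter below 0.0015 m and distance of each of amethyst, blue_crystal, limonite, tape_roll, magnifier from where it was at the start of the episode below 0.01 m and linear speed of each of amethyst, blue_crystal, limonite, tape_roll, magnifier below 0.02 m/s); the robot touches nothing.
It fails at once if a button on another stand goes down more than 2 mm, or another stand is touched with more than 0.5 N (value of joint any of button_blue_crystal, button_limonite above 0.002 m or (contact force between stand_blue_crystal and the fingers above 0.5 N or contact force between stand_blue_crystal and the arm above 0.5 N) or (contact force between stand_limonite and the fingers above 0.5 N or contact force between stand_limonite and the arm above 0.5 N)).
It fails at once if a specimen, the tape roll or the hand lens is touched with more than 0.5 N or shifted more than 10 mm ((contact force between amethyst and the fingers above 0.5 N or contact force between amethyst and the arm above 0.5 N) or (contact force between blue_crystal and the fingers above 0.5 N or contact force between blue_crystal and the arm above 0.5 N) or (contact force between limonite and the fingers above 0.5 N or contact force between limonite and the arm above 0.5 N) or (contact force between tape_roll and the fingers above 0.5 N or contact force between tape_roll and the arm above 0.5 N) or (contact force between magnifier and the fingers above 0.5 N or contact force between magnifier and the arm above 0.5 N) or distance of any of amethyst, blue_crystal, limonite, tape_roll, magnifier from where it was at the start of the episode above 0.01 m).
It fails at once if the enter button is pressed (beyond 5 mm) while the amethyst's button is down (value of joint button_enter above 0.005 m and value of joint button_amethyst above 0.0015 m).
It fails at once if the amethyst's stand or the console is pressed with more than 20 N ((contact force between stand_amethyst and the fingers above 20 N or contact force between stand_amethyst and the arm above 20 N) or (contact force between console and the fingers above 20 N or contact force between console and the arm above 20 N)).
It also fails if it takes over 43 s, if anything falls off the work surface, if the arm or the gripper's body presses on something with over 40 N, if the wrist force passes 120 N, or if a joint passes its speed limit or range.

## Working session

There is one attempt and no reset: what is moved stays moved. The work goes in short steps, Python scripts to look and compute and a shell command to move; the robot and the scene stay as the last step left them, time stands still between calls to the robot, and variables do not carry over. Pictures are saved under pics/ and viewed, and the job is handed in when it is done.

```bash
ls; mkdir -p pics; python3 - <<'E'
from cell import env, vision, job
import cv2,numpy as np
s=env.state();print({k:np.round(v,3).tolist() for k,v in s.items()})
for n in("scene","side"):
    p,d=vision.read_camera(n);cv2.imwrite(f"pics/{n}0.png",p);np.save(f"pics/{n}0.npy",d)
    c=vision.calibration(n);print(n,c)
E
```

```text
pics
{'t': 0.0, 'joints': [-0.106, 0.492, 1.559, -0.0, 1.092, -0.106], 'qvel': [-0.001, -0.001, -0.0, -0.0, 0.0, -0.001], 'tau': [-0.001, -61.264, -25.818, 0.069, 0.048, -0.0], 'eef_pos': [624.757, 0.055, 214.052], 'tcp_rot': [-1.571, 0.001, 0.0], 'ft_force': [0.081, 0.744, -0.301], 'moment': [0.062, 0.001, -0.01], 'opening': 1.0}
scene {'vertical_fov': 53.683473282420735, 'cx': 257.9881729264131, 'cy': 187.6791862304985, 'dist': array([-0.11264488,  0.        ,  0.        ,  0.        ,  0.        ]), 'pose': array([[ 8.13136681e-01, -3.94315052e-01,  4.28163961e-01,
         1.71290453e+02],
       [-5.81728342e-01, -5.25217017e-01,  6.21079078e-01,
        -4.40386345e+02],
       [-2.00218304e-02, -7.54097291e-01, -6.56457464e-01,
         6.38788332e+02],
       [ 0.00000000e+00,  0.00000000e+00,  0.00000000e+00,
         1.00000000e+00]])}
side {'vertical_fov': 53.868708142061266, 'cx': 255.68495738595874, 'cy': 191.05898191019298, 'dist': array([0.01462008, 0.        , 0.        , 0.        , 0.        ]), 'pose': array([[-9.02215307e-01, -2.27975797e-01,  3.66107329e-01,
         1.30324371e+02],
       [-4.31281027e-01,  4.80943019e-01, -7.63341659e-01,
         9.12624315e+02],
       [-2.05334081e-03, -8.46593673e-01, -5.32235790e-01,
         6.13338615e+02],
       [ 0.00000000e+00,  0.00000000e+00,  0.00000000e+00,
         1.00000000e+00]])}
```

View pics/scene0.png

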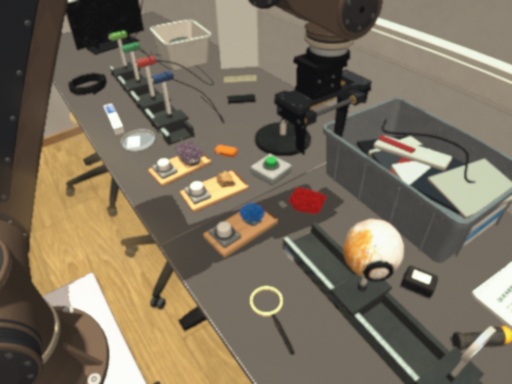

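View pics/side0.png

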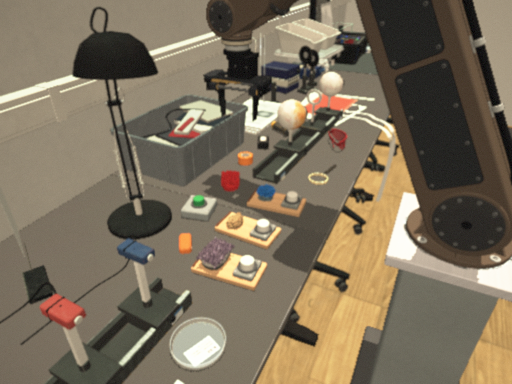

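The scene picture shows the following candidates:
- **White buttons:** (164,165) on the stand with violet crystals at (188,153), (196,187) on the limonite stand, and (224,230) on the blue crystal stand.
- **Green buttons:** the console button at (270,161). The green object at (118,36) is a distant tool and not a button.
- **Red look-alike:** (307,201), to be left alone.

The side picture agrees: violet at (216,252) with its button at (246,264), and green at (199,201). I choose the violet stand's button and will check it in a close crop.

```bash
cat > h.py <<'E'
import cv2,numpy as np
def ray(c,uv,H=384):
    f=H/2/np.tan(np.radians(c["vertical_fov"]/2))
    K=np.array([[f,0,c["cx"]],[0,f,c["cy"]],[0,0,1]])
    p=cv2.undistortPoints(np.array([[uv]],float),K,c["dist"])[0,0]
    T=c["pose"];return T[:3,3],T[:3,:3]@np.array([p[0],p[1],1])
def plane(c,uv,z):
    o,d=ray(c,uv);return o+d*(z-o[2])/d[2]
def blobs(img,mask,amin=15):
    n,l,s,c=cv2.connectedComponentsWithStats(mask.astype(np.uint8))
    return [(c[i],s[i]) for i in range(1,n) if s[i][4]>=amin]
E
python3 - <<'E'
from cell import vision
import cv2,numpy as np
from h import *
for n,box in(("scene",(130,130,330,260)),("side",(160,140,330,300))):
    p=cv2.imread(f"pics/{n}0.png");d=np.load(f"pics/{n}0.npy");c=vision.calibration(n)
    x0,y0,x1,y1=box
    cv2.imwrite(f"pics/{n}crop.png",cv2.resize(p[y0:y1,x0:x1],None,fx=3.5,fy=3.5,interpolation=cv2.INTER_NEAREST))
    hsv=cv2.cvtColor(p,cv2.COLOR_BGR2HSV)
    roi=np.zeros(p.shape[:2],bool);roi[y0:y1,x0:x1]=1
    for nm,m in(("white",(hsv[...,1]<40)&(hsv[...,2]>175)),("green",(hsv[...,0]>45)&(hsv[...,0]<80)&(hsv[...,1]>120)),("violet",(hsv[...,0]>125)&(hsv[...,0]<165)&(hsv[...,1]>50))):
        for cc,s in blobs(p,m&roi):
            print(n,nm,cc.round(1),s.tolist(),plane(c,cc,46).round(1),d[int(cc[1]),int(cc[0])])
E
```

```text
scene white [165.  131.7] [162, 130, 6, 5, 17] [485.4 486.6  46. ] 1125.1064
scene white [140.  140.8] [130, 133, 24, 17, 326] [407.4 487.5  46. ] 1151.71
scene white [270.8 168. ] [252, 157, 38, 21, 294] [628.  162.7  46. ] 989.1561
scene white [162.5 161.9] [157, 158, 12, 9, 86] [417.4 354.8  46. ] 994.8142
scene white [195.9 185.3] [190, 181, 13, 10, 103] [442.9 217.6  46. ] 916.86725
scene white [295.6 248.4] [285, 237, 23, 23, 108] [510.3 -76.3  46. ] 774.2985
scene green [270.6 161.7] [266, 157, 10, 10, 87] [643.5 183.8  46. ] 982.08
side white [288.5 160.9] [284, 157, 10, 9, 17] [ 503.7 -111.7   46. ] 1250.6875
side white [199.4 206.5] [182, 198, 33, 16, 185] [622.1 232.2  46. ] 1035.3986
side white [262.8 222.7] [257, 219, 12, 8, 76] [440.9 224.8  46. ] 946.617
side white [246.7 259.7] [240, 255, 14, 10, 108] [416.6 362.   46. ] 831.8291
side white [183.5 295.3] [179, 291, 10, 9, 41] [482.8 505.7  46. ] 754.2935
side green [198.3 200.2] [194, 196, 10, 9, 79] [641.3 207.7  46. ] 1035.2803
```

View pics/scenecrop.png

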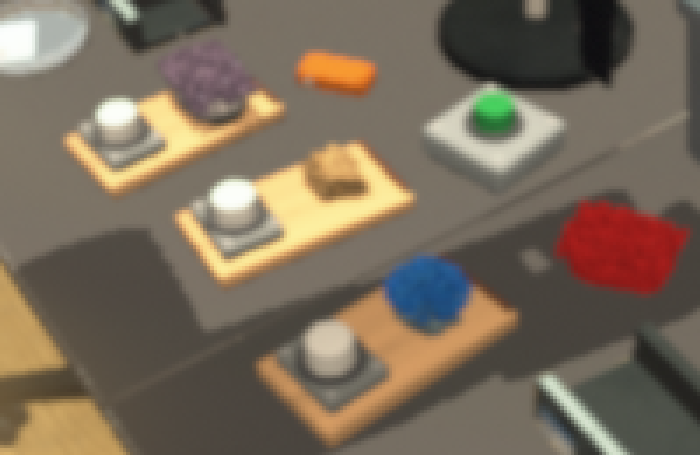

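View pics/sidecrop.png

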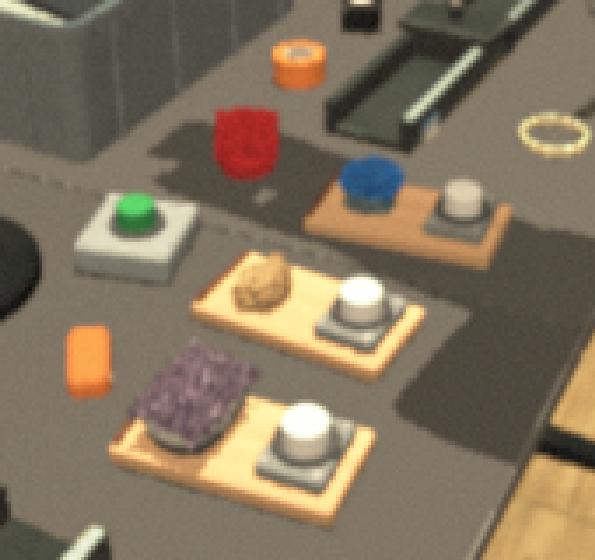

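```bash
cat >> h.py <<'E'
def tri(rs):
    A=np.zeros((3,3));b=np.zeros(3)
    for o,d in rs:
        d=d/np.linalg.norm(d);P=np.eye(3)-np.outer(d,d);A+=P;b+=P@o
    x=np.linalg.solve(A,b)
    return x,[np.linalg.norm((np.eye(3)-np.outer(d,d)/(d@d))@(x-o)) for o,d in rs]
E
python3 - <<'E'
from cell import vision,env
from h import *
cs,ci=vision.calibration("scene"),vision.calibration("side")
for n,a,b in(("ame",(162.5,161.9),(246.7,259.7)),("lim",(195.9,185.3),(262.8,222.7)),("green",(270.6,161.7),(198.3,200.2))):
    x,e=tri([ray(cs,a),ray(ci,b)]);print(n,x.round(1),np.round(e,1))
for n,c,uv in(("tape scene",ci,(245,158)),("ame origin scene",cs,(190,157)),("ame side",ci,(216,255))):
    print(n,plane(c,uv,30).round(1))
w=vision.calibration("wrist");print(w)
p,d=vision.read_camera("wrist");cv2.imwrite("pics/w0.png",p)
E
```

```text
ame [418.4 358.9  42.9] [0.2 0.2]
lim [443.4 220.7  42.9] [0.9 0.9]
green [651.2 194.6  35.6] [0.4 0.4]
tape scene [654.4 -97.4  30. ]
ame origin scene [494.2 350.4  30. ]
ame side [495.1 362.5  30. ]
{'vertical_fov': 71.64630818668054, 'cx': 258.0914968232722, 'cy': 187.9050160511077, 'dist': array([0.00777143, 0.        , 0.        , 0.        , 0.        ]), 'pose': array([[ 9.99999566e-01, -2.45493664e-04, -8.98494994e-04,
         6.24368320e+02],
       [-4.91492405e-04, -9.58488222e-01, -2.85131701e-01,
         8.01276704e+01],
       [-7.91198843e-04,  2.85132019e-01, -9.58487927e-01,
         3.83514587e+02],
       [ 0.00000000e+00,  0.00000000e+00,  0.00000000e+00,
         1.00000000e+00]])}
```

View pics/w0.png

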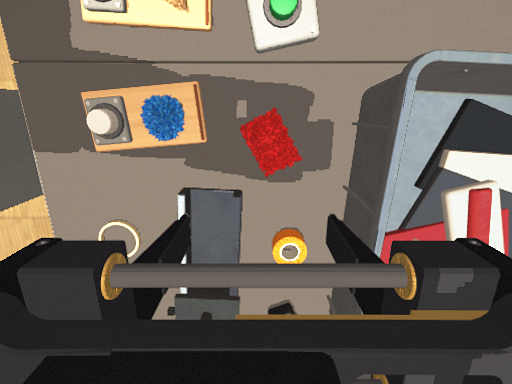

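Wrist picture: the blue stand's button is at (101,121), the green button at (284,8) on the console, the red look-alike at (270,140) and the tape at (290,247). Next I'll check where the lamp and other furniture stand before moving left.

```bash
python3 - <<'E'
from cell import vision,env
from h import *
cs,ci=vision.calibration("scene"),vision.calibration("side")
def dp(c,d,u,v):
    o,r=ray(c,(u,v));z=d[int(v),int(u)];return (o+r*z).round(0)
d=np.load("pics/side0.npy")
for u,v in((115,60),(80,70),(155,72),(112,120),(128,180),(140,218),(110,218),(170,215),(199,199),(246,258),(150,262),(150,290),(136,250),(215,100),(120,125)):print("side",u,v,dp(ci,d,u,v))
d=np.load("pics/scene0.npy")
for u,v in((262,142),(283,140),(300,140),(270,160),(162,160),(190,150),(172,105),(165,78),(339,125)):print("scene",u,v,dp(cs,d,u,v))
E
```

```text
side 115 60 [605. 444. 468.]
side 80 70 [660. 469. 452.]
side 155 72 [582. 379. 436.]
side 112 120 [854. 247. 254.]
side 128 180 [793. 294. 117.]
side 140 218 [753. 318.  24.]
side 110 218 [834. 344.  16.]
side 170 215 [700. 262.  13.]
side 199 199 [646. 197.  42.]
side 246 258 [421. 356.  44.]
side 150 262 [644. 419.  -3.]
side 150 290 [560. 515.  34.]
side 136 250 [523. 561. 190.]
side 215 100 [ 874. -283.  142.]
side 120 125 [1022.   65.  144.]
scene 262 142 [705. 307.  16.]
scene 283 140 [756. 273.  20.]
scene 300 140 [567.  -6. 246.]
scene 270 160 [649. 194.  43.]
scene 162 160 [420. 365.  45.]
scene 190 150 [499. 353.  50.]
scene 172 105 [605. 707.  -2.]
scene 165 78 [536. 542. 180.]
scene 339 125 [673.  -3. 237.]
```

```bash
python3 -m crank '[[-26,0,36,0,0,0],[-52,0,72,0,0,0],[-78,0,108,0,0,0],[-104,0,145,0,0,0],[-130,0,180,0,0,0]]' 0
```

```text
t: 0.65
eef_pos: [493.5, 181.3, 214.2]
tcp_rot: [-1.571, 0.001, -0.0]
ft_force: [0.7, 0.5, 0.3]
opening: 0.639
```

```bash
python3 -m crank '[[-20,5,30,0,0,0],[-45,10,65,0,0,0],[-75,14,100,0,0,0],[-75,14,110,0,0,0],[-75,14,110,0,0,0]]' 0; cat >look.py <<'E'
import sys
from cell import vision,env
from h import *
n=sys.argv[1]
c=vision.calibration("wrist");s=env.state();p,d=vision.read_camera("wrist");cv2.imwrite(f"pics/{n}.png",p)
print(s["eef_pos"],s["t"],s["ft_force"],s["opening"])
hsv=cv2.cvtColor(p,cv2.COLOR_BGR2HSV)
for nm,m in(("white",(hsv[...,1]<45)&(hsv[...,2]>165)),("green",(hsv[...,0]>45)&(hsv[...,0]<80)&(hsv[...,1]>120))):
    for cc,st in blobs(p,m,250):
        if st[4]>20000: continue
        z=d[int(cc[1]),int(cc[0])];o,r=ray(c,cc)
        print(nm,cc.round(1),st.tolist(),"plane46",plane(c,cc,46).round(1),"depth",(o+r*z).round(1))
E
python3 look.py w1
```

```text
t: 1.15
eef_pos: [418.3, 292.5, 200.3]
tcp_rot: [-1.571, 0.001, 0.002]
ft_force: [0.1, 0.8, 0.2]
opening: 0.216
[418.25376994 292.46322289 200.32656323] 1.15 [0.12986929 0.82111459 0.18497253] 0.21550999513349306
white [259.6 120.1] [248, 108, 24, 25, 469] plane46 [419.2 359.7  46. ] depth [419.2 359.7  44.4]
white [277.7 206.3] [261, 201, 34, 18, 277] plane46 [443.  251.5  46. ] depth [444.7 243.7  25.1]
white [272.6 225.8] [260, 209, 33, 31, 343] plane46 [436.9 223.9  46. ] depth [436.9 224.3  46.8]
white [420.7 235.2] [392, 209, 58, 55, 1908] plane46 [634.9 210.8  46. ] depth [641.9 205.6  35.6]
white [ 77.3 256.5] [66, 250, 24, 14, 301] plane46 [170.2 177.7  46. ] depth [135. 150.  -0.]
white [ 87.4 303.3] [74, 288, 27, 32, 650] plane46 [170.3 101.2  46. ] depth [134.6  62.1  -0.6]
green [426.5 242.1] [412, 230, 29, 25, 520] plane46 [644.5 200.7  46. ] depth [644.7 200.5  45.7]
```

View pics/w1.png

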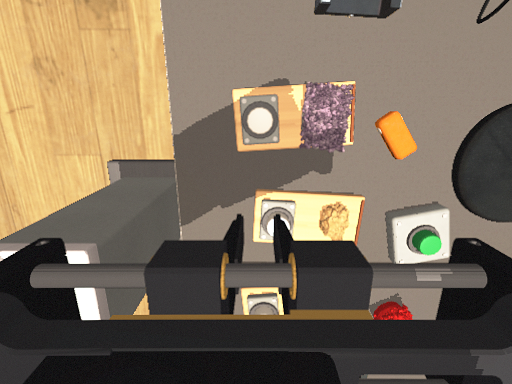

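The wrist view shows the white button at (260,120), directly left of the violet crystals at (328,116). All views agree on it being at about (419,360). Next I'll move over it.

```bash
python3 -m crank '[[1,20,35,0,0,0],[1,50,67,0,0,0],[1,90,67,0,0,0],[1,125,67,0,0,0],[1,135,67,0,0,0]]' 0;python3 -m crank '[[0,4,0,0,0,0],[0,4,0,0,0,0]]' 0; python3 - <<'E'
from cell import vision
import cv2,numpy as np
for n,b in(("side",(190,200,300,300)),("scene",(130,120,240,210))):
    p,d=vision.read_camera(n);x,y,u,v=b
    cv2.imwrite(f"pics/{n}1.png",cv2.resize(p[y:v,x:u],None,fx=5,fy=5))
E
```

```text
t: 1.7
eef_pos: [419.5, 356.7, 62.3]
tcp_rot: [-1.574, 0.005, -0.0]
ft_force: [-0.1, -0.3, 1.3]
opening: 0.003
t: 1.9
eef_pos: [420.3, 356.1, 58.6]
tcp_rot: [-1.574, 0.005, -0.002]
ft_force: [-0.1, 0.8, 1.0]
opening: 0.003
```

View pics/side1.png

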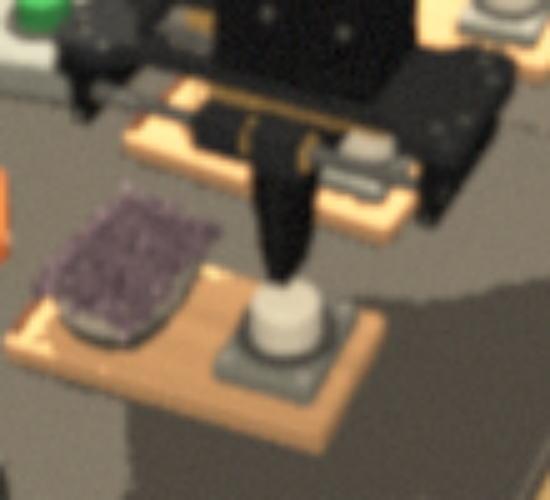

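View pics/scene1.png

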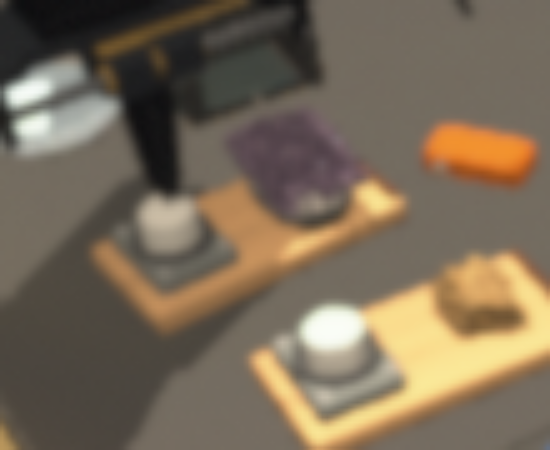

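Both crops show the shut fingertips just above the amethyst's white button and centred on it (side crop (285,280), scene crop (168,195)). I'll press gently in steps.

```bash
python3 -m crank '[[-1,4,3,0,0,0],[-1,8,3,0,0,0],[-1,11,3,0,0,0],[-1,13,3,0,0,0],[-1,15,3,0,0,0]]' 0
```

```text
t: 2.5
eef_pos: [419.2, 359.7, 44.5]
tcp_rot: [-1.573, 0.003, -0.001]
ft_force: [-0.9, 0.8, 1.8]
opening: 0.002
```

```bash
python3 -m crank '[[0,2,0,0,0,0],[0,4,0,0,0,0],[0,5,0,0,0,0],[0,5,0,0,0,0]]' 0
```

```text
t: 2.9
eef_pos: [419.2, 359.7, 39.5]
tcp_rot: [-1.573, 0.003, -0.001]
ft_force: [-0.8, -0.3, 4.2]
opening: 0.005
```

```bash
python3 -m crank '[[0,1,0,0,0,0],[0,2,0,0,0,0],[0,2,0,0,0,0],[0,2,0,0,0,0]]' 0
```

```text
t: 3.3
eef_pos: [419.2, 359.7, 37.5]
tcp_rot: [-1.572, 0.003, -0.001]
ft_force: [-1.6, -1.4, 5.0]
opening: 0.006
```

```bash
python3 -m crank '[[0,0.5,0,0,0,0],[0,1,0,0,0,0],[0,1,0,0,0,0]]' 0; python3 - <<'E'
from cell import vision,env
import cv2,numpy as np
f=[env.state()["ft_force"]]
for n,b in(("side",(190,200,300,300)),("scene",(130,120,240,210))):
    p,d=vision.read_camera(n);x,y,u,v=b
    cv2.imwrite(f"pics/{n}2.png",cv2.resize(p[y:v,x:u],None,fx=5,fy=5));f.append(env.state()["ft_force"])
print(np.round(f,1))
E
```

```text
t: 3.6
eef_pos: [419.3, 359.7, 37.2]
tcp_rot: [-1.572, 0.003, -0.001]
ft_force: [-2.6, -2.3, 12.8]
opening: 0.006
[[-2.6 -2.3 12.8]
 [-3.1 -2.5 12.1]
 [-2.8 -1.3 11.5]]
```

View pics/side2.png

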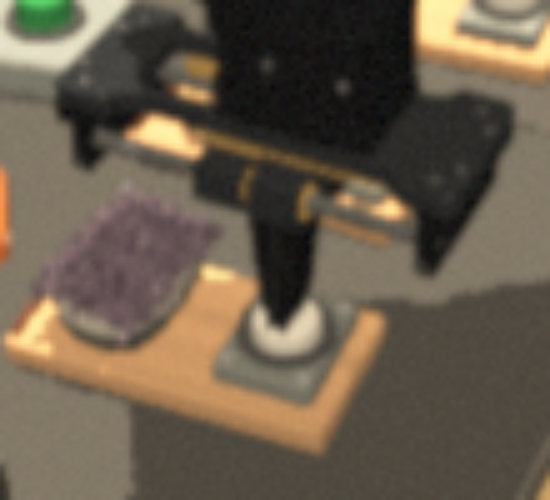

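The force rose to 12.8 N and the motion stopped at z = 37.2, so the button was at its stop. The side crop at (285,330) shows the cap down in its collar. I'll now rise slowly.

```bash
python3 -m crank '[[0,-5,0,0,0,0],[0,-10,0,0,0,0],[0,-15,0,0,0,0],[0,-30,0,0,0,0],[0,-55,0,0,0,0]]' 0;  python3 -m crank '[[0,-30,0,0,0,0],[0,-50,0,0,0,0],[0,-50,0,0,0,0]]' 0; python3 - <<'E'
from cell import vision
import cv2
p,d=vision.read_camera("side")
cv2.imwrite(f"pics/side3.png",cv2.resize(p[200:300,190:300],None,fx=5,fy=5))
E
```

```text
t: 4.2
eef_pos: [418.9, 359.4, 91.6]
tcp_rot: [-1.574, 0.005, -0.001]
ft_force: [0.0, -0.7, -0.2]
opening: 0.004
t: 4.5
eef_pos: [420.0, 360.2, 144.2]
tcp_rot: [-1.571, 0.001, -0.001]
ft_force: [1.9, 0.4, -1.3]
opening: 0.012
```

View pics/side3.png

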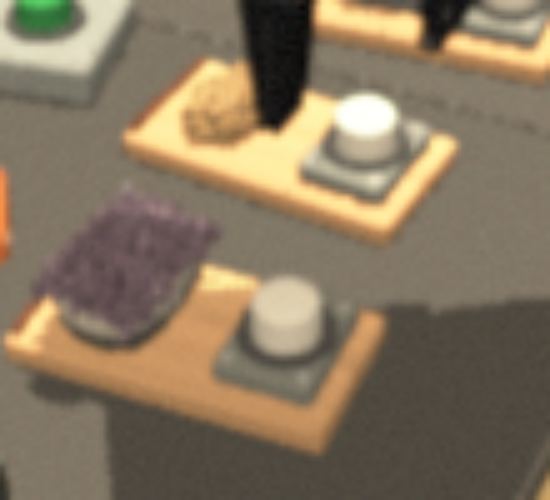

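The crop shows the white button back up at (287,315) and the amethyst unmoved. I'll go on to the console, taking a wrist look from short of it.

```bash
python3 -m crank '[[25,-15,-30,0,0,0],[55,-30,-65,0,0,0],[85,-40,-100,0,0,0],[115,-50,-130,0,0,0],[140,-50,-160,0,0,0]]' 0;  python3 -m crank '[[25,0,-20,0,0,0],[55,0,-45,0,0,0],[85,0,-65,0,0,0],[85,0,-65,0,0,0],[85,0,-65,0,0,0]]' 0; python3 look.py w2
```

```text
t: 5.05
eef_pos: [560.9, 198.1, 192.3]
tcp_rot: [-1.572, 0.003, -0.001]
ft_force: [0.6, 0.3, -0.5]
opening: 0.003
t: 5.55
eef_pos: [645.5, 132.5, 190.3]
tcp_rot: [-1.573, 0.005, -0.003]
ft_force: [0.3, -0.3, 0.0]
opening: 0.004
[645.47288058 132.48690538 190.2595662 ] 5.55 [ 0.3199028  -0.25340026  0.01250934] 0.003868934727870894
white [457.6  39.1] [402, 27, 110, 28, 1281] plane46 [852.9 280.9  46. ] depth [786.1 258.9 147.2]
white [85.  91.6] [67, 74, 44, 41, 1024] plane46 [452.4 230.8  46. ] depth [451.6 230.8  44.7]
white [264.3 120.7] [228, 85, 72, 74, 2787] plane46 [651.4 199.2  46. ] depth [651.4 199.2  45.8]
white [ 96.5 221.7] [77, 200, 44, 42, 1005] plane46 [437.2  74.2  46. ] depth [436.2  73.6  44.6]
white [422.3 233.4] [370, 214, 142, 50, 3020] plane46 [855.4  57.5  46. ] depth [884.5  35.9   2.5]
white [378.2 302.6] [360, 288, 42, 32, 968] plane46 [812.3 -49.4  46. ] depth [835.  -85.3   3.2]
green [264.5 124. ] [252, 111, 26, 27, 553] plane46 [651.7 195.5  46. ] depth [651.7 195.4  44.6]
```

View pics/w2.png

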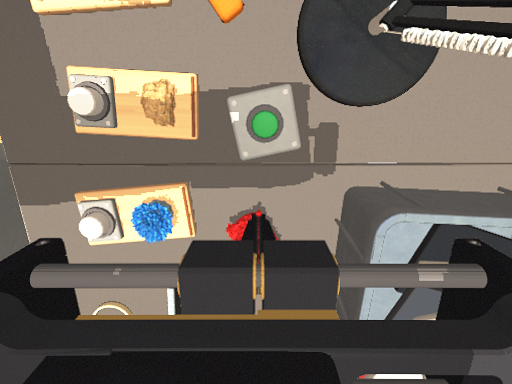

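The wrist view shows the console at (265,122) with the green button at (264,124), which puts it at about (651.5,195). The lamp base is at (365,45), with its arm running off to the right and clear of the gripper. I'll move over the green button.

```bash
python3 -m crank '[[3,20,30,0,0,0],[6,50,62,0,0,0],[6,85,63,0,0,0],[6,115,63,0,0,0],[6,130,63,0,0,0]]' 0;python3 -m crank '[[0,0,0,0,0,0],[0,0,0,0,0,0]]' 0; python3 - <<'E'
from cell import vision
import cv2,numpy as np
o=[]
for n,b in(("side",(150,140,260,240)),("scene",(220,100,330,200))):
    p,d=vision.read_camera(n);x,y,u,v=b
    o.append(cv2.resize(p[y:v,x:u],None,fx=3.6,fy=3.6))
cv2.imwrite("pics/both4.png",np.hstack(o))
E
```

```text
t: 6.1
eef_pos: [648.2, 196.9, 57.8]
tcp_rot: [-1.573, 0.009, 0.0]
ft_force: [0.6, 0.2, 0.5]
opening: 0.008
t: 6.3
eef_pos: [648.1, 197.3, 58.5]
tcp_rot: [-1.573, 0.009, 0.001]
ft_force: [-0.2, 1.7, -0.7]
opening: 0.005
```

View pics/both4.png

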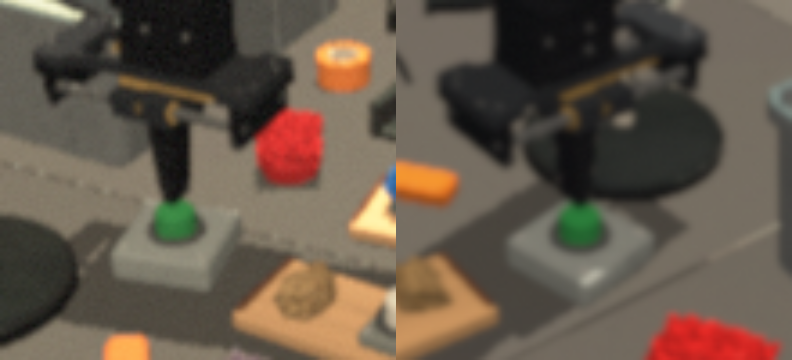

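Both crops show the fingertips above the green cap, at (177,200) in the left one and (580,200) in the right one. Pressing.

```bash
python3 -m crank '[[3,4,-1,0,0,0],[3,8,-2,0,0,0],[3,11,-2,0,0,0],[3,13,-2,0,0,0],[3,15,-2,0,0,0]]' 0;  python3 -m crank '[[0,2,0,0,0,0],[0,4,0,0,0,0],[0,5,0,0,0,0],[0,5,0,0,0,0]]' 0
```

```text
t: 6.9
eef_pos: [651.7, 195.0, 44.3]
tcp_rot: [-1.573, 0.007, 0.0]
ft_force: [-0.9, -0.7, 1.2]
opening: 0.003
t: 7.3
eef_pos: [651.7, 195.0, 39.4]
tcp_rot: [-1.573, 0.007, 0.0]
ft_force: [0.1, -0.8, 3.9]
opening: 0.004
```

```bash
python3 -m crank '[[0,1,0,0,0,0],[0,2,0,0,0,0],[0,2,0,0,0,0],[0,2,0,0,0,0]]' 0;  python3 -m crank '[[0,0.6,0,0,0,0],[0,0.8,0,0,0,0],[0,0.8,0,0,0,0]]' 0
```

```text
t: 7.7
eef_pos: [651.7, 195.0, 37.5]
tcp_rot: [-1.573, 0.007, 0.0]
ft_force: [-1.4, -0.5, 4.7]
opening: 0.006
t: 8.0
eef_pos: [651.8, 194.9, 37.3]
tcp_rot: [-1.573, 0.007, 0.0]
ft_force: [-3.2, -1.2, 9.5]
opening: 0.007
```

The green button is at its stop too: 9.5 N, with z held at 37.3. I'll draw back straight up.

```bash
python3 -m crank '[[0,-5,0,0,0,0],[0,-10,0,0,0,0],[0,-15,0,0,0,0],[0,-35,0,0,0,0],[0,-70,0,0,0,0]]' 0;  python3 -m crank '[[0,-40,-20,0,0,0],[0,-80,-60,0,0,0],[0,-80,-60,0,0,0],[0,-80,-60,0,0,0],[0,-80,-60,0,0,0]]' 0; python3 - <<'E'
from cell import vision,env
import cv2,numpy as np
from h import *
for n in("side","scene"):
    p,d=vision.read_camera(n);cv2.imwrite(f"pics/{n}5.png",p)
    q=cv2.imread(f"pics/{n}0.png")
    for nm,lo,hi in(("green",(45,120,40),(80,255,255)),("blue",(100,150,40),(118,255,255)),("orange",(3,180,120),(18,255,255))):
        print(n,nm,[[c.round(1).tolist() for c,s in blobs(i,cv2.inRange(cv2.cvtColor(i,cv2.COLOR_BGR2HSV),lo,hi)>0,40)] for i in(q,p)])
s=env.state();print(s["eef_pos"],s["ft_force"])
E
```

```text
t: 8.5
eef_pos: [651.1, 194.9, 105.8]
tcp_rot: [-1.574, 0.011, 0.0]
ft_force: [-0.2, -0.6, 0.9]
opening: 0.001
t: 9.0
eef_pos: [651.4, 135.7, 184.7]
tcp_rot: [-1.574, 0.013, 0.0]
ft_force: [-0.4, 1.4, 0.4]
opening: 0.002
side green [[[198.3, 200.2]], [[198.4, 200.5]]]
side blue [[[265.6, 190.5]], [[265.8, 190.4]]]
side orange [[[245.1, 160.4], [185.0, 250.0]], [[245.0, 160.5], [185.4, 249.1]]]
scene green [[[118.8, 34.6], [270.6, 161.7]], [[118.7, 34.6], [270.7, 162.1]]]
scene blue [[[251.8, 212.0]], [[251.3, 211.8]]]
scene orange [[[226.2, 150.5], [347.4, 251.0]], [[226.0, 150.4], [347.3, 250.9]]]
[651.39335097 136.02932541 184.27294801] [ 0.24745193 -0.00823911  0.43911977]
```

View pics/side5.png

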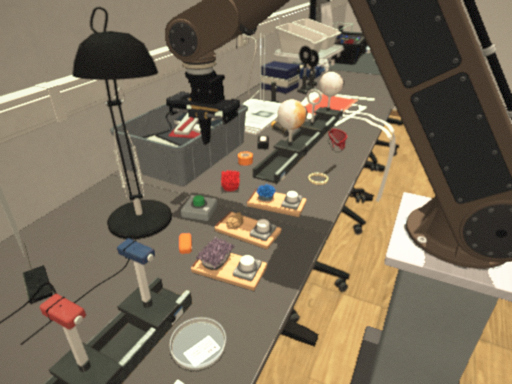

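View pics/scene5.png

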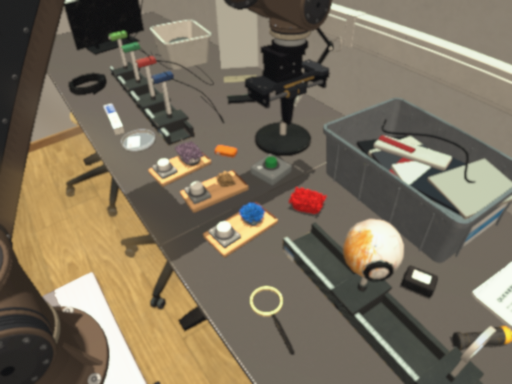

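Both pictures show all four buttons up, including green at (199,200) in the side view. The specimens, tape (245,160) and lens (318,178) are where they started, and the arm is clear of everything.

```bash
python3 -c "
from cell import job
print(job.job_done())"
```

```text
the job is handed in; nothing more can be done
None
```

I pressed the white button on the amethyst's stand, let it come back up, then pressed the green enter button. I drew back and handed the job in at about 9 s of the 43 s allowed.

- **Presses:** Both buttons went down to their stops, with the wrist reading about 13 N at the white button and 9.5 N at the green one. That is under the 20 N limit, though firmer than the 5.4 N the button needs.
- **Final check:** In the last pictures all four buttons look up and the arm is clear of everything. The blue crystal, tape roll and green button showed image shifts of half a pixel or less. I checked the amethyst, limonite and hand lens only by eye, and they look unmoved.
- **Disagreements:** None of my final checks failed. The first single-view estimates of the green button differed by about 24 mm. Combining the two views and taking a closer wrist look both put it at about (651, 195) mm.

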